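# Meter one chamber of brass ball knobs from the feeder

### The arm

A 6-joint arm with a two-finger parallel gripper is mounted at the origin on the work surface. World frame = base frame: x ahead of the robot, y to its left, z up, the work surface at z = 0. Lengths are in m, angles in rad, forces in N, time in s.
With the tool pointing down it reaches from about 0.4 to 0.925 m from the base axis. Payload 3.4 kg.
Tool frame: the origin (TCP) lies at the very end of the fingers, on their centre line; the grasp point (between the pads) lies 19 mm behind it; z points along the fingers, y is the line along which they close (so a half turn about z gives the same grasp; the last joint's range is limited). The gripper opens to 85 mm and grips with 20 to 120 N. Pads are 22 mm wide; open, the fingers measure 114 mm over their backs; the gripper's body (76 mm by 85 mm) begins 54 mm behind the grasp point. The pads swing forward as they close: fully open they stand 13 mm farther back than shut.
Start: joints at [1.042, 0.307, 1.506, -0, 1.328, -0.073], TCP at [0.253, 0.517, 0.231] pointing down, gripper open.
Joint ranges: [-3.12, 3.12], [-1.05, 2.28], [0.14, 2.33], [-1.42, 4.57], [0.1, 2.73], [-2.68, 2.68]. Speed limits (rad/s): [2.57, 2.57, 3.14, 3.14, 3.14, 3.14].

### API

Orientations are given as [roll, pitch, yaw] about the fixed x, y, z axes, in that order (R = Rz(yaw) Ry(pitch) Rx(roll)).
In Python, from bench import state, imaging, env gives the robot as it stands.
- The arm moves only by the tool carry_out, never from a script. Its argument "rows" is a list of rows, each a list of 5 numbers: the shift along the tool's x, y, z in cm, then the turn about the tool's z in degrees, then the closure, from -1 (fully open) to 1 (shut), so that 0 is half open. A call has exactly 5 rows; each row shifts and turns the commanded pose from where the row before left it, along the tool's axes as they then stand; what a row does not reach is not made up. A row lasts 1/12 s, in which the tool goes at most 41.7 mm and 7.16 degrees, less where a joint would pass 70% of its speed; a pose out of reach is approached as far as the arm can. A call with a gripper value outside its range is refused whole. The fingers move at their own pace and stop on an object; "squeeze" is the grip in N (left out, the last holds). Time passes only in rows, so rows that do not move let the fingers close, or fill a call up. It gives the time, the measured TCP pose, the force, the opening and the grip force at its end, in the units of the state.
- state(): the state, without advancing time (a new reading comes with each control period).
- imaging.snapshot(name): name is "scene" or "side" or "wrist"; returns a dict with "image" (384x512x3 uint8, blue, green, red), "depth" (384x512 float32, m along the optical axis (not along the pixel's ray), 0 where there is no reading), "vertical_fov" (degrees; the focal length in pixels is half the picture's height over the tangent of half this angle, whatever the lens; pixels are square), "cx", "cy" (the principal point, pixels), "D" ([k1, k2, p1, p2, k3] as OpenCV has them; the pictures are not rectified), "R" (3x3) and "t" (3): a world point X has camera coordinates R X + t; the wrist camera has in their place "T_tool_cam" (4x4, takes a point from camera to tool coordinates, whose origin is the TCP and whose axes are the flange's). Camera axes: x right, y down, z forward; pixel columns grow to the right and rows downward; lengths in m; the calibration is good to about 2 mm. A picture is of the moment at which its call begins: read the wrist's pose just before it.
- env.job_done(): hands the job in; it is judged then, once.
The state is a dict: "time_s": time; "joints": joint angles; "qvel": joint speeds; "effort": joint torques, N m; "eef_pos": TCP position; "eef_rot": TCP orientation; "ft_force": force on the tool from outside, world axes, zero at the start; "ft_torque": the same for the moment, N m; "gripper_width": finger opening in m; "grasp_force": force on a finger pad.
Only numpy, scipy, OpenCV 4.12 (cv2) and the standard library are available. Lean on these libraries where they do the work, as an engineer would, in place of code of your own. Each camera call takes 0.05 s, during which the arm holds its last target. There are 200 camera calls.

### The job

Portion out two brass ball knobs for the next bag: on the larger of the two feeders, slide the bottom gate partly open by its knob, just far enough that the two balls of the end chamber (the one away from the knob) drop into the wooden tray below while the two balls of the other chamber stay in. Then slide the gate fully home again, let go, and leave the smaller feeder's gate shut.

Things in the scene. Friction and masses are not known exactly. Their poses are not given: they have to be found in the camera images.
- big: larger of two alike feeders, fixed to the bench: clear open hopper 84 mm long (x), 40 wide, between aluminium legs (122 mm over their feet), 155 mm high. A 4 mm mid wall makes two chambers 36 by 32 mm, 40 apart, two balls in each, on a steel gate (top at 80 mm). Origin on the bench under its centre; x to the knob, within 20 deg of away from the robot. The smaller is 58 mm long, 108 high, beside it
- big_gate (a joint): how far the larger feeder's gate is pulled out, m: 0 fully home (at a stop), 0.084 fully out; starts at 0 to 0.006. Slides along the feeder's +x, 1.5 N friction, stays where left. Pulling it uncovers the end chamber (away from the knob) first: its balls fall once it is out by about 30 mm, the others are safe up to about 50 mm; 40 mm, one chamber, is right.
- big_knob (a point): middle of the gate's knob: an upright black cylinder, 20 mm in diameter and 34 high, on the gate's 26 mm wide tongue, its axis 70 mm outside the hopper's end wall. The point is on its axis, 100 mm above the bench; the tongue's top is 20 mm lower, the knob's top 14 mm higher. Its x axis is the direction in which the gate opens. Can be pinched from above.
- tray: wooden open tray 124 by 70 by 35 mm high, walls and floor 4 mm, loose, already in place on the bench under the hopper, its length along the feeder's x; origin at the centre of its underside, z up.
- big_end_ball0_center (a point): brass ball knob, 24 mm diameter, 60 g; this point is its centre. At the start the lower ball in the end chamber, to be let out
- big_end_ball1_center (a point): brass ball knob, 24 mm diameter, 60 g; this point is its centre. At the start the upper ball in the end chamber, to be let out
- big_knob_ball0_center (a point): brass ball knob, 24 mm diameter, 60 g; this point is its centre. At the start the lower ball in the chamber next to the knob, to stay in
- big_knob_ball1_center (a point): brass ball knob, 24 mm diameter, 60 g; this point is its centre. At the start the upper ball in the chamber next to the knob, to stay in
- small_gate (a joint): how far the smaller feeder's gate is pulled out, in m (0 shut; at the start 0 to 0.004): leave it shut
Things that resemble listed ones, but are neither listed nor needed, are in the scene too. What is shaped like the big but green or turquoise is not meant. Leave any turquoise look-alike of the part that bears small_gate alone.

How it is judged:
By the outcome, as a careful person would: the job done as asked, in the order asked, and still so for the second after the job is handed in, with the robot touching nothing.
It also fails if it takes over 35 s, if anything falls off the work surface, if the arm or the gripper's body presses on something with over 40 N, if the wrist force passes 120 N, or if a joint passes its speed limit or range.

## Working session

There is one attempt and no reset: what is moved stays moved. The work goes in short steps, Python scripts to look and compute and a tool call to move; the robot and the scene stay as the last step left them, time stands still between calls to the robot, and variables do not carry over. Pictures are saved under pics/ and viewed, at most 10 in all, crops included, and the job is handed in when it is done.

Besides the shell and the picture viewer there is one more tool, called after "Emit:" by a JSON object that holds its "api" and its "payload". carry_out: Moves the arm, as the interface text tells. Its arguments: {"type":"object","properties":{"rows":{"type":"array","items":{"type":"array","items":{"type":"number"}}},"squeeze":{"type":"number"}},"required":["rows"]}

```bash
mkdir -p pics; cat > h.py <<'E'
import numpy as np,cv2,pickle
from scipy.spatial.transform import Rotation as Ro
def pts(s):
    h,w=s["depth"].shape
    f=h/2/np.tan(np.radians(s["vertical_fov"])/2)
    K=np.array([[f,0,s["cx"]],[0,f,s["cy"]],[0,0,1]])
    u,v=np.meshgrid(np.arange(w),np.arange(h))
    p=cv2.undistortPoints(np.stack([u,v],-1).reshape(-1,1,2).astype(np.float64),K,np.array(s["D"],float)).reshape(h,w,2)
    d=s["depth"]
    c=np.dstack([p[...,0]*d,p[...,1]*d,d])
    W=(c-np.array(s["t"]).ravel())@np.array(s["R"])
    W[d==0]=np.nan
    return W
E
python3 - <<'E'
from bench import state,imaging
from h import *
st=state();print(st)
for n in("scene","side"):
    s=imaging.snapshot(n);pickle.dump(s,open(n+".pkl","wb"))
    cv2.imwrite(f"pics/{n}.png",cv2.resize(s["image"],(800,600)))
    print(n,s["R"],s["t"])
E
```

```text
{'time_s': 0.0, 'joints': array([ 1.04250215e+00,  3.07521744e-01,  1.50767823e+00, -2.50125561e-05,
        1.32839312e+00, -7.35272205e-02]), 'qvel': array([ 0.00025221,  0.00056427, -0.00035373,  0.00058627,  0.00180353,
        0.00067188]), 'effort': array([-2.73308133e-04, -4.57552886e+01, -2.51914233e+01, -2.24846162e-04,
        1.33424130e-02,  2.79080012e-05]), 'eef_pos': array([0.25226023, 0.51593004, 0.23040857]), 'eef_rot': array([-3.13959583e+00, -1.22750884e-04,  2.68683160e+00]), 'ft_force': array([ 1.43800524, -0.67908671, -0.13985917]), 'ft_torque': array([-0.0140466 , -0.05891493,  0.02064275]), 'grasp_force': 0.0, 'gripper_width': 0.08541211301326201}
scene [[ 0.85450504  0.51942256  0.00462021]
 [ 0.39983559 -0.65204188 -0.64418389]
 [-0.33159107  0.5523057  -0.7648567 ]] [-0.48979117 -0.01678507  1.42049608]
side [[ 0.93095749 -0.36479421  0.01559937]
 [-0.18268915 -0.50236386 -0.84513622]
 [ 0.31613736  0.78393605 -0.53432335]] [-0.397591    0.26601102  0.89156431]
```

View pics/scene.png

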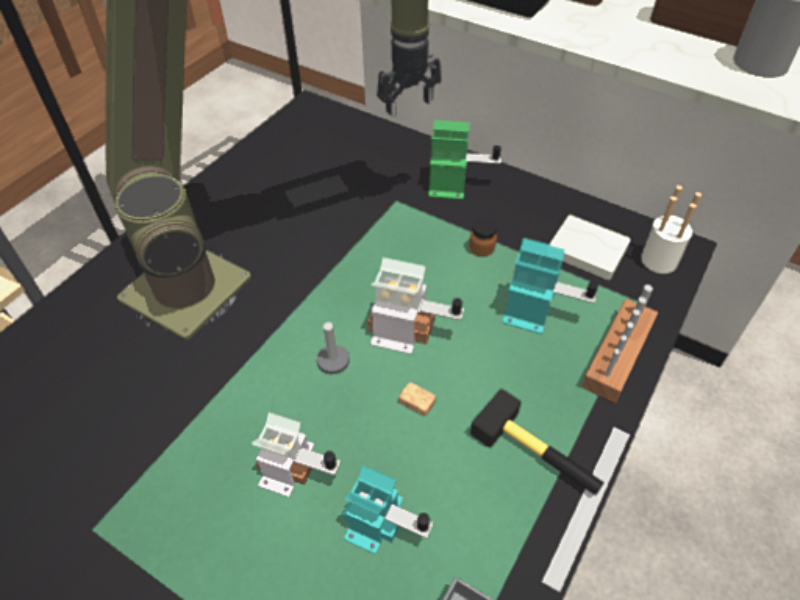

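View pics/side.png

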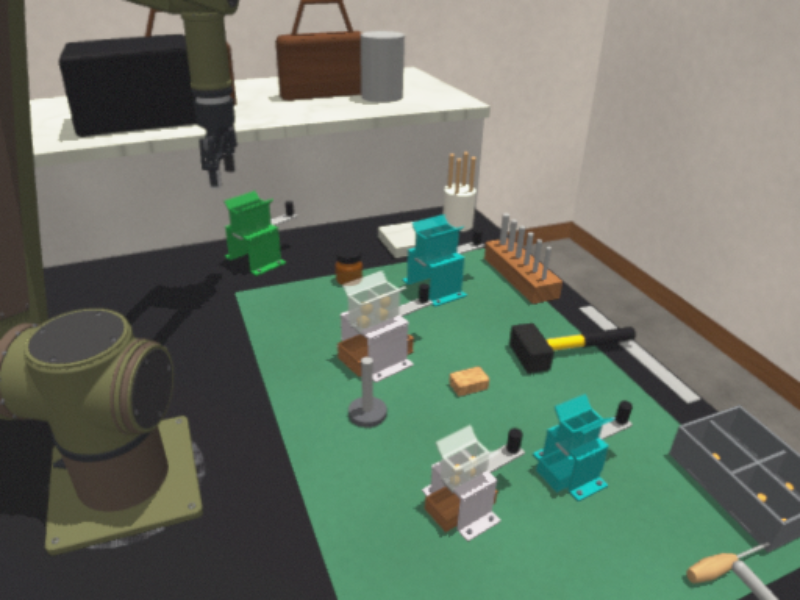

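The scene view shows two clear/aluminium feeders, at (400,305) and (285,455); the teal ones at (537,285) and (373,510) and the green one at (449,160) are look-alikes. The one at (400,305), with its knob at (457,307), looks larger. In the side view it is at (375,325), with its knob at (424,293). Next I measure both and make one enlarged crop.

```bash
python3 - <<'E'
from h import *
import pickle
out=[]
for n,boxes in (("scene",{"A":(225,155,310,230),"B":(155,260,225,320)}),("side",{"A":(215,170,285,245),"B":(270,270,340,345)})):
    s=pickle.load(open(n+".pkl","rb"));W=pts(s);im=s["image"].astype(int)
    for k,(u0,v0,u1,v1) in boxes.items():
        w=W[v0:v1,u0:u1].reshape(-1,3);c=im[v0:v1,u0:u1].reshape(-1,3)
        ok=np.isfinite(w[:,0]);w=w[ok];c=c[ok]
        print(n,k,"maxz",np.percentile(w[:,2],[95,99,99.8]).round(4))
        m=(c.max(1)<60)&(w[:,2]>.07)&(w[:,2]<.125)
        kn=w[m];print(" knob n",m.sum(),np.median(kn,0).round(4),kn.min(0).round(4),kn.max(0).round(4))
        top=kn[kn[:,2]>kn[:,2].max()-.006] if len(kn) else kn
        print("  top",len(top),top.mean(0).round(4) if len(top) else 0)
        g=(c.min(1)>120)&(w[:,2]>.001)&(w[:,2]<.012)
        if g.sum()>10:print("  feet",g.sum(),cv2.minAreaRect((w[g][:,:2]*1000).astype(np.float32)))
        t=(c.min(1)>110)&(abs(w[:,2]-.08)<.006)
        if t.sum()>10:print("  tongue z80",t.sum(),cv2.minAreaRect((w[t][:,:2]*1000).astype(np.float32)))
        br=(c[:,2]>c[:,0]+30)&(w[:,2]<.045)&(w[:,2]>.005)
        if br.sum()>10:print("  tray",br.sum(),cv2.minAreaRect((w[br][:,:2]*1000).astype(np.float32)))
    u0,v0,u1,v1=boxes["A"];a=cv2.resize(s["image"][v0-10:v1+10,u0-10:u1+10],(400,400));out.append(a)
    
cv2.imwrite("pics/crop.png",np.hstack(out))
E
```

```text
scene A maxz [0.14   0.1541 0.157 ]
 knob n 43 [0.56   0.183  0.1119] [0.5512 0.1791 0.0876] [0.5671 0.1949 0.1198]
  top 18 [0.559  0.1871 0.1161]
  feet 248 ((445.67095947265625, 216.2122802734375), (211.73915100097656, 244.13600158691406), 15.368258476257324)
  tongue z80 262 ((484.3055419921875, 166.70755004882812), (176.61248779296875, 83.83331298828125), 35.29137420654297)
  tray 234 ((487.280517578125, 256.52789306640625), (326.1162109375, 125.09376525878906), 73.88213348388672)
scene B maxz [0.1125 0.12   0.122 ]
 knob n 45 [ 0.5344 -0.195   0.0919] [ 0.5255 -0.1993  0.0714] [ 0.5408 -0.1837  0.1007]
  top 20 [ 0.5325 -0.1912  0.0975]
  feet 229 ((422.0447692871094, -198.0952606201172), (127.65641784667969, 175.14576721191406), 74.21914672851562)
  tongue z80 74 ((446.1971740722656, -219.20858764648438), (57.02093505859375, 49.395164489746094), 12.4486665725708)
  tray 104 ((445.7878723144531, -217.88426208496094), (90.58930969238281, 35.407039642333984), 8.758782386779785)
side A maxz [0.1413 0.1536 0.1555]
 knob n 62 [0.5542 0.1798 0.1035] [0.5472 0.175  0.0817] [0.5657 0.1
[... 178 characters left out ...]
4.2789001464844, 138.52943420410156), (256.14453125, 130.6565399169922), 43.906822204589844)
  tray 448 ((450.759033203125, 272.6636657714844), (332.967529296875, 134.14794921875), 89.88510131835938)
side B maxz [0.11   0.1183 0.1198]
 knob n 97 [ 0.5268 -0.1989  0.0899] [ 0.5207 -0.2037  0.0704] [ 0.5361 -0.1878  0.0987]
  top 39 [ 0.5287 -0.1961  0.0965]
  feet 289 ((464.032470703125, -163.7126007080078), (218.5177001953125, 106.3764419555664), 67.79688262939453)
  tongue z80 151 ((442.60003662109375, -213.15977478027344), (59.194366455078125, 30.66132164001465), 12.138800621032715)
  tray 306 ((442.1151428222656, -213.3414306640625), (92.0474853515625, 49.80419921875), 12.225318908691406)
```

View pics/crop.png

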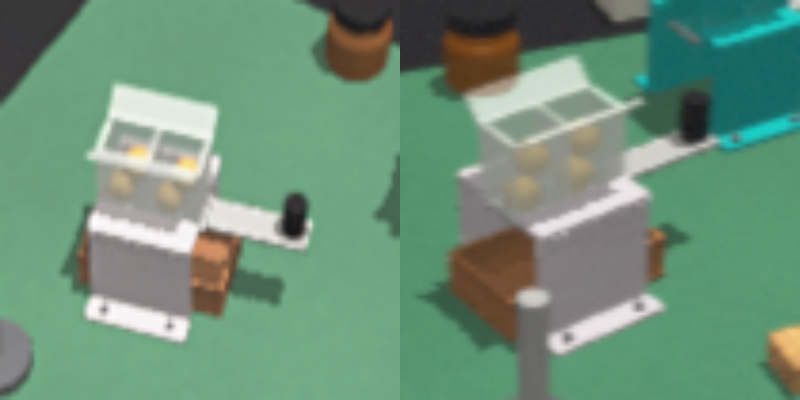

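Crop confirms it: this feeder has two clear chambers with two balls each, a height of about 155 mm (the other is about 115 mm) and a brown tray below. The knob is at crop (295,215) in the scene view. Next I measure its direction and the clearance around it.

```bash
python3 - <<'E'
from h import *
for n in("scene","side"):
    s=pickle.load(open(n+".pkl","rb"));W=pts(s).reshape(-1,3);c=s["image"].reshape(-1,3).astype(int)
    R=(W[:,0]>.36)&(W[:,0]<.62)&(W[:,1]>.08)&(W[:,1]<.3)
    grey=(c.min(1)>110)&(c.max(1)-c.min(1)<45)
    def show(nm,m):
        p=(W[m][:,:2]*1000).astype(np.float32)
        if len(p)<6: print(n,nm,len(p));return
        vx,vy,_,_=cv2.fitLine(p,cv2.DIST_HUBER,0,.01,.01).ravel()
        r=cv2.minAreaRect(p);print(n,nm,len(p),"mean",p.mean(0).round(1),"line",round(float(np.degrees(np.arctan(vy/vx))),1),"rect",np.round(r[0],1),np.round(r[1],1),round(r[2],1))
    show("tongue",R&grey&(abs(W[:,2]-.08)<.008)&(W[:,0]>.495)&(abs(W[:,1]-.187)<.05))
    show("foot",R&grey&(W[:,2]<.008)&(W[:,2]>-.003))
    show("legtop",R&grey&(abs(W[:,2]-.078)<.005)&(W[:,0]<.49))
    show("rim",R&(abs(W[:,2]-.153)<.005))
    show("tray",R&(c[:,2]>c[:,0]+25)&(c[:,2]>c[:,1]+15)&(abs(W[:,2]-.034)<.006))
    m=(np.hypot(W[:,0]-.575,W[:,1]-.185)<.15)&(W[:,2]>.07)&((c[:,0]>c[:,2]+40))
    d=W[m];print(" teal near",len(d),d.min(0).round(3) if len(d) else "",d.max(0).round(3) if len(d) else "")
E
```

```text
scene tongue 159 mean [530.1 178.8] line 10.0 rect [528.4 178.8] [89.5 39.3] 25.2
scene foot 197 mean [460.3 128.3] line 74.5 rect [442.3 183.7] [197.1 167.7] 82.3
scene legtop 49 mean [458.7 122.8] line 18.1 rect [471.6 147.7] [119.8  49.1] 63.7
scene rim 166 mean [446.5 167.9] line -45.3 rect [448.6 158.3] [85.2 72.3] 16.0
scene tray 55 mean [490.7 149.3] line 17.7 rect [463.2 140.4] [129.1  49.8] 31.1
 teal near 229 [0.616 0.29  0.07 ] [0.669 0.328 0.16 ]
side tongue 114 mean [529.  175.2] line 14.4 rect [524.9 174.4] [85.6 36. ] 27.3
side foot 187 mean [468.3 112.3] line 27.8 rect [520.7 180.4] [274.6  87.3] 42.2
side legtop 76 mean [445.3 119.2] line 14.8 rect [441.4 151. ] [71.2 90.9] 16.3
side rim 151 mean [443.5 164.8] line 76.8 rect [521.8 196. ] [266.8  85.9] 28.6
side tray 93 mean [415.6 153.9] line -7.8 rect [448.4 157.5] [123.8  72.7] 15.7
 teal near 289 [0.611 0.286 0.07 ] [0.672 0.33  0.157]
```

Emit:
{"api": "carry_out", "payload": {"rows": [[0, 0, 0, -7, -1], [0, 0, 0, -7, -1], [0, 0, 0, -7, -1], [0, 0, 0, -7, -1], [0, 0, 0, -7, -1]], "squeeze": 40}}

```text
time_s: 0.52
eef_pos: [0.2524, 0.5162, 0.2307]
eef_rot: [-3.141, -0.001, -2.979]
ft_force: [-0.0, -0.5, -0.1]
gripper_width: 0.0854
grasp_force: 0.0
```

Emit:
{"api": "carry_out", "payload": {"rows": [[0, 0, 0, -6.5, -1], [0, 0, 0, 0, -1], [0, 0, 0, 0, -1], [0, 0, 0, 0, -1], [0, 0, 0, 0, -1]]}}

```text
time_s: 0.93
eef_pos: [0.2526, 0.5165, 0.2311]
eef_rot: [-3.141, -0.0, -2.874]
ft_force: [-0.7, -0.1, 0.4]
gripper_width: 0.0852
grasp_force: 0.0
```

```bash
cat > rel.py <<'E'
from bench import state
from h import *
import sys
st=state();R=Ro.from_euler("xyz",st["eef_rot"])
t=np.array([float(a) for a in sys.argv[1:4]])
print(st["time_s"],st["eef_pos"].round(4),np.degrees(st["eef_rot"]).round(2),"tool cm:",(R.inv().apply(t-st["eef_pos"])*100).round(2))
E
python3 rel.py .557 .1865 .175
```

```text
0.9333 [0.2526 0.5165 0.2311] [-1.7999e+02 -1.0000e-02 -1.6467e+02] tool cm: [-20.64 -39.87   5.62]
```

Emit:
{"api": "carry_out", "payload": {"rows": [[-1.4, -2.7, 0, 0, -1], [-1.4, -2.7, 0, 0, -1], [-1.4, -2.7, 0, 0, -1], [-1.4, -2.7, 0, 0, -1], [-1.4, -2.7, 0, 0, -1]]}}

```text
time_s: 1.35
eef_pos: [0.3567, 0.4041, 0.2313]
eef_rot: [3.142, 0.0, -2.873]
ft_force: [0.9, -0.2, -0.3]
gripper_width: 0.0852
grasp_force: 0.0
```

Emit:
{"api": "carry_out", "payload": {"rows": [[-1.4, -2.7, 0, 0, -1], [-1.4, -2.7, 0, 0, -1], [-1.4, -2.7, 0, 0, -1], [-1.4, -2.7, 0, 0, -1], [-1.4, -2.7, 0, 0, -1]]}}

```text
time_s: 1.77
eef_pos: [0.4603, 0.2923, 0.2314]
eef_rot: [3.141, 0.0, -2.874]
ft_force: [-0.0, -0.4, 0.3]
gripper_width: 0.0856
grasp_force: 0.0
```

Emit:
{"api": "carry_out", "payload": {"rows": [[-1.4, -2.7, 0, 0, -1], [-1.4, -2.7, 0, 0, -1], [-1.4, -2.6, 0, 0, -1], [-1.2, -2.4, 0, 0, -1], [-1.2, -2.4, 0, 0, -1]]}}

```text
time_s: 2.18
eef_pos: [0.5581, 0.1865, 0.2313]
eef_rot: [3.142, 0.0, -2.874]
ft_force: [0.1, 1.2, -0.0]
gripper_width: 0.0852
grasp_force: 0.0
```

Emit:
{"api": "carry_out", "payload": {"rows": [[0, 0, 0, 0, -1], [0, 0, 0, 0, -1], [0, 0, 0, 0, -1], [0, 0, 0, 0, -1], [0, 0, 0, 0, -1]]}}

```text
time_s: 2.6
eef_pos: [0.5563, 0.1886, 0.2313]
eef_rot: [3.141, -0.0, -2.871]
ft_force: [0.0, 0.6, -0.1]
gripper_width: 0.0853
grasp_force: 0.0
```

```bash
python3 rel.py .557 .1865 .175; python3 - <<'E'
from bench import state,imaging
from h import *
st=state();s=imaging.snapshot("wrist")
R=Ro.from_euler("xyz",st["eef_rot"]).as_matrix();T=np.eye(4);T[:3,:3]=R;T[:3,3]=st["eef_pos"]
M=np.linalg.inv(T@np.array(s["T_tool_cam"]));s["R"]=M[:3,:3];s["t"]=M[:3,3]
W=pts(s).reshape(-1,3);c=s["image"].reshape(-1,3).astype(int)
near=np.hypot(W[:,0]-.557,W[:,1]-.1865)<.03
k=near&(c.max(1)<80)&(W[:,2]>.106)&(W[:,2]<.125)
p=(W[k][:,:2]*1000).astype(np.float32)
print(len(p),cv2.minEnclosingCircle(p) if len(p) else "",W[k].mean(0),W[k][:,2].max() if len(p) else "")
g=(c.min(1)>100)&(c.max(1)-c.min(1)<45)&(abs(W[:,2]-.08)<.006)&(np.hypot(W[:,0]-.54,W[:,1]-.182)<.05)
p=(W[g][:,:2]*1000).astype(np.float32)
if len(p):print("tongue",len(p),cv2.minAreaRect(p),W[g].mean(0))
cv2.imwrite("pics/w1.png",s["image"])
E
```

```text
2.6 [0.5563 0.1886 0.2313] [ 1.7999e+02 -2.0000e-02 -1.6450e+02] tool cm: [-0.01 -0.23  5.63]
312 ((557.8511962890625, 187.4807586669922), 9.20206356048584) [0.55718918 0.18731489 0.11280586] 0.11483531534012809
tongue 1731 ((531.0369873046875, 179.7611541748047), (80.59736633300781, 26.040773391723633), 16.060441970825195) [0.52314981 0.1775839  0.07917923]
```

View pics/w1.png

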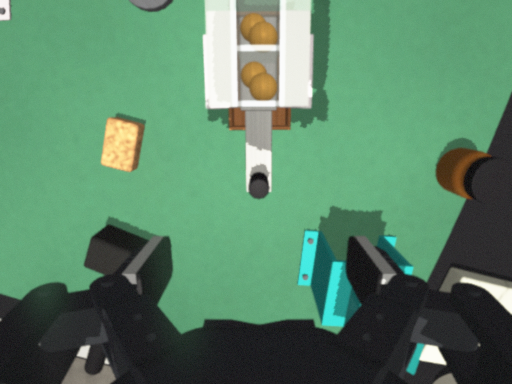

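The wrist view shows the knob at (258,185), its tongue running up to the hopper with four balls at (255,30) and (258,80). The fingers have clear space on both sides. Descending now.

Emit:
{"api": "carry_out", "payload": {"rows": [[-0.05, -0.15, 3, -0.5, -1], [0, 0, 3, 0, -1], [0, 0, 3, 0, -1], [0, 0, 2, 0, -1], [0, 0, 0, 0, -1]]}}

```text
time_s: 3.07
eef_pos: [0.5539, 0.1862, 0.1169]
eef_rot: [3.141, -0.009, -2.862]
ft_force: [0.4, 0.4, 0.2]
gripper_width: 0.0853
grasp_force: 0.0
```

Emit:
{"api": "carry_out", "payload": {"rows": [[0, 0, 1.5, 0, -1], [0, 0, 1, 0, -1], [0, 0, 0.8, 0, -1], [0, 0, 0, 0, -1], [0, 0, 0, 0, -1]]}}

```text
time_s: 3.48
eef_pos: [0.558, 0.1866, 0.0886]
eef_rot: [-3.142, 0.0, -2.863]
ft_force: [-0.2, 0.6, 0.1]
gripper_width: 0.0855
grasp_force: 0.0
```

```bash
python3 rel.py .5573 .1874 .088
```

```text
3.4833 [0.558  0.1866 0.0886] [-180.      0.   -164.04] tool cm: [0.05 0.09 0.06]
```

Emit:
{"api": "carry_out", "payload": {"rows": [[0, 0.05, 0, 0, 0], [0, 0, 0, 0, 1], [0, 0, 0, 0, 1], [0, 0, 0, 0, 1], [0, 0, 0, 0, 1]]}}

```text
time_s: 3.9
eef_pos: [0.5581, 0.1869, 0.0887]
eef_rot: [-3.142, 0.001, -2.863]
ft_force: [0.7, -0.3, 0.1]
gripper_width: 0.0254
grasp_force: 0.0
```

Emit:
{"api": "carry_out", "payload": {"rows": [[0, 0, 0, 0, 1], [0, 0, 0, 0, 1], [0, 0, 0, 0, 1], [0, 0, 0, 0, 1], [0, 0, 0, 0, 1]]}}

```text
time_s: 4.32
eef_pos: [0.5576, 0.1886, 0.0889]
eef_rot: [3.139, 0.001, -2.864]
ft_force: [-1.9, 4.7, 2.6]
gripper_width: 0.0188
grasp_force: 39.0
```

Emit:
{"api": "carry_out", "payload": {"rows": [[0, 0, 0, 0, 1], [0, 0, 0, 0, 1], [0, 0, 0, 0, 1], [0, 0, 0, 0, 1], [0, 0, 0, 0, 1]]}}

```text
time_s: 4.73
eef_pos: [0.5576, 0.1887, 0.0889]
eef_rot: [3.139, 0.001, -2.864]
ft_force: [-1.1, 5.0, 3.0]
gripper_width: 0.0191
grasp_force: 39.0
```

Emit:
{"api": "carry_out", "payload": {"rows": [[-0.3, 0.1, 0, 0, 1], [-0.4, 0, 0, 0, 1], [-0.4, 0, 0, 0, 1], [-0.4, 0, 0, 0, 1], [-0.4, 0, 0, 0, 1]]}}

```text
time_s: 5.15
eef_pos: [0.5759, 0.1938, 0.0889]
eef_rot: [3.141, 0.0, -2.863]
ft_force: [-3.1, 2.9, 4.2]
gripper_width: 0.0184
grasp_force: 39.3
```

Emit:
{"api": "carry_out", "payload": {"rows": [[-0.4, 0, 0, 0, 1], [-0.4, 0, 0, 0, 1], [-0.4, 0, 0, 0, 1], [-0.4, 0, 0, 0, 1], [-0.2, 0, 0, 0, 1]]}}

```text
time_s: 5.57
eef_pos: [0.5938, 0.1989, 0.0889]
eef_rot: [3.141, 0.001, -2.863]
ft_force: [-3.0, 3.3, 4.9]
gripper_width: 0.0185
grasp_force: 39.2
```

Emit:
{"api": "carry_out", "payload": {"rows": [[0, 0, 0, 0, 1], [0, 0, 0, 0, 1], [0, 0, 0, 0, 1], [0, 0, 0, 0, 1], [0, 0, 0, 0, 1]]}}

```text
time_s: 5.98
eef_pos: [0.5942, 0.1989, 0.0889]
eef_rot: [3.141, 0.003, -2.863]
ft_force: [-0.0, 4.6, 5.2]
gripper_width: 0.0182
grasp_force: 39.2
```

```bash
python3 - <<'E'
from bench import imaging
from h import *
a=imaging.snapshot("scene")["image"][130:245,210:325];b=imaging.snapshot("side")["image"][150:265,200:315];c=imaging.snapshot("wrist")["image"][0:200,150:350]
cv2.imwrite("pics/o1.png",np.hstack([cv2.resize(x,(266,400),interpolation=3) if 0 else cv2.resize(x,(266,266),interpolation=cv2.INTER_CUBIC) for x in(a,b,c)]))
E
```

```text
(no output)
```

View pics/o1.png

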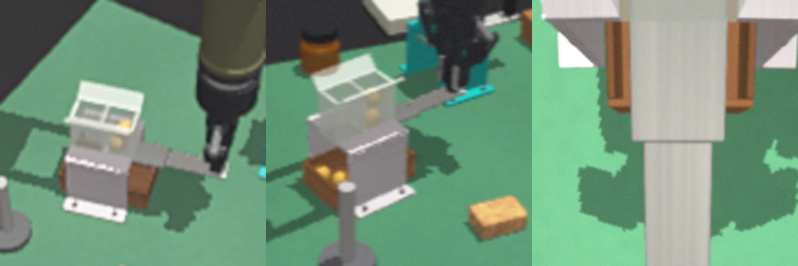

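The side panel shows the two end-chamber balls in the tray at (322,170) and (340,177), and the two knob-side balls still in the hopper. Closing the gate.

Emit:
{"api": "carry_out", "payload": {"rows": [[0.4, 0, 0, 0, 1], [0.4, 0, 0, 0, 1], [0.4, 0, 0, 0, 1], [0.4, 0, 0, 0, 1], [0.4, 0, 0, 0, 1]]}}

```text
time_s: 6.55
eef_pos: [0.5755, 0.1937, 0.0889]
eef_rot: [3.141, 0.004, -2.864]
ft_force: [1.5, 6.7, 4.2]
gripper_width: 0.0188
grasp_force: 39.2
```

Emit:
{"api": "carry_out", "payload": {"rows": [[0.4, 0, 0, 0, 1], [0.4, 0, 0, 0, 1], [0.4, 0, 0, 0, 1], [0.4, 0, 0, 0, 1], [0.1, 0, 0, 0, 1]]}}

```text
time_s: 6.97
eef_pos: [0.5585, 0.1888, 0.0889]
eef_rot: [3.141, 0.003, -2.864]
ft_force: [0.7, 6.2, 3.4]
gripper_width: 0.0185
grasp_force: 39.3
```

Emit:
{"api": "carry_out", "payload": {"rows": [[0.05, 0, 0, 0, 1], [0.05, 0, 0, 0, 1], [0, 0, 0, 0, 1], [0, 0, 0, 0, 1], [0, 0, 0, 0, 1]]}}

```text
time_s: 7.38
eef_pos: [0.5579, 0.1887, 0.0889]
eef_rot: [3.14, 0.003, -2.864]
ft_force: [-0.2, 7.0, 4.5]
gripper_width: 0.0188
grasp_force: 39.3
```

Now feeling for the stop in small steps.

Emit:
{"api": "carry_out", "payload": {"rows": [[0.1, 0, 0, 0, 1], [0.1, 0, 0, 0, 1], [0, 0, 0, 0, 1], [0, 0, 0, 0, 1], [0, 0, 0, 0, 1]]}}

```text
time_s: 7.8
eef_pos: [0.556, 0.1881, 0.0889]
eef_rot: [3.14, 0.003, -2.864]
ft_force: [0.8, 6.4, 6.1]
gripper_width: 0.0186
grasp_force: 39.2
```

Emit:
{"api": "carry_out", "payload": {"rows": [[0.1, 0, 0, 0, 1], [0.1, 0, 0, 0, 1], [0, 0, 0, 0, 1], [0, 0, 0, 0, 1], [0, 0, 0, 0, 1]]}}

```text
time_s: 8.22
eef_pos: [0.5548, 0.1878, 0.0889]
eef_rot: [3.14, 0.004, -2.864]
ft_force: [1.0, 5.9, 3.3]
gripper_width: 0.0187
grasp_force: 39.1
```

Emit:
{"api": "carry_out", "payload": {"rows": [[0.1, 0, 0, 0, 1], [0.1, 0, 0, 0, 1], [0, 0, 0, 0, 1], [0, 0, 0, 0, 1], [0, 0, 0, 0, 1]]}}

```text
time_s: 8.63
eef_pos: [0.5548, 0.1878, 0.089]
eef_rot: [3.14, 0.008, -2.864]
ft_force: [5.4, 7.6, -0.0]
gripper_width: 0.0183
grasp_force: 39.1
```

Emit:
{"api": "carry_out", "payload": {"rows": [[0.1, 0, 0, 0, 1], [0, 0, 0, 0, 1], [0, 0, 0, 0, 1], [0, 0, 0, 0, 1], [0, 0, 0, 0, 1]]}}

```text
time_s: 9.05
eef_pos: [0.5548, 0.1878, 0.089]
eef_rot: [3.14, 0.01, -2.864]
ft_force: [6.7, 9.0, -1.2]
gripper_width: 0.0185
grasp_force: 39.1
```

The gate is at its stop: position holds while the force rises. Releasing and lifting.

Emit:
{"api": "carry_out", "payload": {"rows": [[0, 0, 0, 0, 0], [0, 0, 0, 0, -0.3], [0, 0, 0, 0, -0.3], [0, 0, 0, 0, -0.3], [0, 0, 0, 0, -0.3]]}}

```text
time_s: 9.47
eef_pos: [0.5493, 0.1851, 0.0879]
eef_rot: [-3.141, -0.001, -2.864]
ft_force: [-0.2, -0.4, -1.1]
gripper_width: 0.0559
grasp_force: 0.0
```

Emit:
{"api": "carry_out", "payload": {"rows": [[0, 0, -1, 0, -0.3], [0, 0, -2, 0, -0.3], [0, 0, -3, 0, -0.3], [0, 0, -3, 0, -0.3], [0, 0, -3, 0, -0.3]]}}

```text
time_s: 9.88
eef_pos: [0.5495, 0.1854, 0.2101]
eef_rot: [-3.141, -0.001, -2.863]
ft_force: [0.6, 0.0, -0.6]
gripper_width: 0.0553
grasp_force: 0.0
```

Emit:
{"api": "carry_out", "payload": {"rows": [[0, 0, -2, 0, -0.3], [0, 0, 0, 0, -0.3], [0, 0, 0, 0, -0.3], [0, 0, 0, 0, -0.3], [0, 0, 0, 0, -0.3]]}}

```text
time_s: 10.3
eef_pos: [0.5487, 0.1853, 0.2269]
eef_rot: [-3.142, -0.003, -2.863]
ft_force: [0.1, 0.3, -1.0]
gripper_width: 0.0556
grasp_force: 0.0
```

```bash
python3 - <<'E'
from bench import state,imaging
from h import *
st=state();s=imaging.snapshot("wrist")
R=Ro.from_euler("xyz",st["eef_rot"]).as_matrix();T=np.eye(4);T[:3,:3]=R;T[:3,3]=st["eef_pos"]
M=np.linalg.inv(T@np.array(s["T_tool_cam"]));s["R"]=M[:3,:3];s["t"]=M[:3,3]
W=pts(s).reshape(-1,3);c=s["image"].reshape(-1,3).astype(int)
k=(np.hypot(W[:,0]-.557,W[:,1]-.1865)<.03)&(c.max(1)<80)&(W[:,2]>.106)&(W[:,2]<.125)
print(st["eef_pos"],k.sum(),W[k].mean(0),cv2.minEnclosingCircle((W[k][:,:2]*1000).astype(np.float32)))
a=imaging.snapshot("scene")["image"][130:245,210:325];b=imaging.snapshot("side")["image"][150:265,200:315];c=s["image"][0:260,130:390]
cv2.imwrite("pics/o2.png",np.hstack([cv2.resize(x,(266,266),interpolation=cv2.INTER_CUBIC) for x in(a,b,c)]))
E
```

```text
[0.54869868 0.18532595 0.22691826] 318 [0.55432617 0.18651058 0.11289493] ((554.8226928710938, 186.53656005859375), 9.171079635620117)
```

View pics/o2.png

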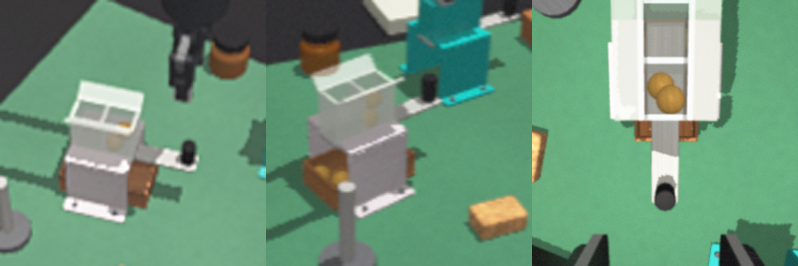

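The picture shows the gate home, with the knob 3 mm further in than at the start. The end chamber is empty, two balls remain on the knob side at (665,92), and two are in the tray at (330,172). The robot is clear.

```bash
python3 -c "
from bench import env
print(env.job_done())"
```

```text
the job is handed in; nothing more can be done
None
```

Job handed in: both end-chamber balls are in the tray, the two knob-side balls stayed in, the larger feeder's gate was pushed to its stop and released, and I did not touch the smaller feeder.

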